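# Load a label roll on the bakery packing bench

### The arm

A 7-joint arm with a two-finger parallel gripper is mounted at the origin on the work surface. World frame = base frame: x ahead of the robot, y to its left, z up, the work surface at z = 0. Lengths are in m, angles in rad, forces in N, time in s.
With the tool pointing down it reaches from about 0.4 to 0.85 m from the base axis. Payload 4.5 kg.
Tool frame: the origin (TCP) lies on the centre line of the jaws, within the pads' length; the fingertips stand 19 mm ahead of it and the grasp point (between the pads) is the TCP; z points along the fingers, y is the direction in which the jaws open and shut (so a half turn about z gives the same grasp; the last joint's range is limited). The gripper opens to 85 mm and grips with 20 to 120 N. Pads are 22 mm wide; open, the fingers measure 114 mm over their backs; the gripper's body (76 mm by 85 mm) begins 54 mm behind the grasp point. The pads swing forward as they close: fully open they stand 13 mm farther back than shut.
Start: joints at [-1.233, 0.689, -0.195, 1.565, 0.157, 0.902, -0.215], TCP at [0.187, 0.596, 0.226] pointing down, gripper open.
Joint ranges: [-3.01, 3.01], [-0.46, 2.08], [-1.47, 1.51], [0.13, 2.56], [-1, 4.14], [0.04, 2.09], [-2.66, 2.66]. Speed limits (rad/s): [2.57, 2.57, 3.14, 3.14, 3.14, 3.14, 3.14].

### API

Orientations are given as [roll, pitch, yaw] about the fixed x, y, z axes, in that order (R = Rz(yaw) Ry(pitch) Rx(roll)).
In Python, from plant import arm gives the robot as it stands.
- The arm moves only by the tool move_arm, never from a script. Its argument "deltas" is a list that holds one entry, the list of rows, each a list of 7 numbers: the shift along the world's x, y, z in m, then the turn, a rotation vector about the world's x, y, z in degrees, then the closure, from 0 (fully open) to 1 (shut). In form: [[[tx, ty, tz, wx, wy, wz, fingers], ...]]. A call has 1 to 10 rows; each row shifts and turns the commanded pose from where the row before left it; what a row does not reach is not made up. A row lasts 1/10 s, in which the tool goes at most 50 mm and 8.59 degrees, less where a joint would pass 70% of its speed; a pose out of reach is approached as far as the arm can. A call with a gripper value outside its range is refused whole. The fingers move at their own pace and stop on an object; the grip force is fixed at half the most. Time passes only in rows, so rows that do not move let the fingers close. It gives the time, the measured TCP pose, the force and the opening at its end, in the units of the state.
- arm.get_state(): the state, without advancing time (a new reading comes with each control period).
- arm.read_camera(name): name is "scene" or "top" or "wrist"; returns a dict with "color" (480x640x3 uint8, red, green, blue), "fx", "fy", "cx", "cy" (pixels), "view" (4x4, takes a point from world to camera coordinates). Camera axes: x right, y down, z forward; pixel columns grow to the right and rows downward; lengths in m; the calibration is good to about 2 mm. A picture is of the moment at which its call begins. There is no depth.
- arm.job_done(): hands the job in, once; it reports no verdict.
Trained networks look in the newest picture that a camera, given by its name, has taken for a name from the list of things; names that differ only in an ending like _2 or _b are one class to them, and where a whole thing is asked for, a point or a joint stands for the part that bears it (a point fixed in the world has none). Each returns a list of dicts, best first, with "score" (0 to 1); they miss things now and then, are a little off and sometimes report something else, mostly with a low value. They report only what shows in the picture. A call takes as long as a camera call.
- arm.search_frame(target, camera): "xyz" ([x, y, z] in m, in world coordinates, good to about 4 mm: the middle of the surface that is visible of it).
- arm.spot_point(target, camera): "xyz" ([x, y, z] in m, in world coordinates, good to about 4 mm: a listed point, or the origin of a listed thing).
The state is a dict: "time": time; "joint_positions": joint angles; "joint_velocities": joint speeds; "effort": joint torques, N m; "eef_pos": TCP position; "orientation": TCP orientation; "ft_force": force on the tool from outside, world axes, zero at the start; "ft_torque": the same for the moment, N m; "finger_gap": finger opening in m.
Only numpy, scipy, OpenCV 4.12 (cv2) and the standard library are available. Lean on these libraries where they do the work, as an engineer would, in place of code of your own. Each camera call takes 0.05 s, during which the arm holds its last target. There are 200 camera calls.

### The job

Put the full roll of bread-bag labels that stands on the bench onto the spindle of the empty stand: lower it all the way down until it rests flat on the stand's base, do not let it drop, and let go. Leave the empty cardboard core and the other stand, which already carries a roll, alone.

Things in the scene. Friction and masses are not known exactly. Their poses are not given: they have to be found in the camera images.
- label_roll: The full roll of blank labels to be mounted: off-white paper wound on a brown cardboard core, standing upright loose on the bench. Outer diameter 58 mm, height 50 mm, through bore 36 mm diameter, about 0.12 kg. Origin at the centre of its underside, z up along the bore.
- spindle_stand: The empty stand, fixed to the bench: a grey round base disc 100 mm in diameter and 12 mm thick with a bare upright steel spindle at its centre, 16 mm in diameter, narrowing to 8 mm over its last 8 mm; the spindle's top is 72 mm above the bench. Origin on the spindle's axis at the bench top (underside of the disc), z up. A mounted roll rests on the disc, so its underside is then 12 mm above this origin.
- loaded_stand: The other stand, identical and fixed to the bench, already carrying a label roll like the loose one (58 mm diameter, from 12 to 62 mm above the bench; spindle top at 72 mm). To be left alone. Origin on its axis at the bench top, z up.
- empty_core: Bystander: an empty cardboard core standing loose on the bench, a thin brown tube of 42 mm outer diameter, 36 mm bore, 50 mm high, very light. To be left alone. Origin at the centre of its underside, z up.

How it is judged:
On the way:
1. the label roll is lifted clear of the bench, its underside above 65 mm (height (world z) of label_roll above 0.065 m), for 0.1 s.
At the end, for the whole second after the job is handed in: The label roll is on the empty stand's spindle, its axis within 14 mm of the spindle's, its underside resting on the base disc (8 to 17 mm above the bench), upright within 10 degrees and at rest; the empty core is within 30 mm of where it started (horizontal distance between label_roll and spindle_stand below 0.014 m and z of label_roll in the frame of spindle_stand between 0.008 and 0.017 m and angle between label_roll's own z axis and vertical below 0.17 rad and linear speed of label_roll below 0.02 m/s and distance of empty_core from where it was at the start of the episode below 0.03 m); the robot touches nothing.
It fails at once if the label roll is dropped (moves faster than 0.7 m/s with no finger on it, a fall of about 25 mm) (linear speed of label_roll above 0.7 m/s and contact force between the fingers and label_roll below 0.05 N).
It fails at once if the empty core is moved by more than 30 mm (distance of empty_core from where it was at the start of the episode above 0.03 m).
It fails at once if the loaded stand is pushed or hit with more than 10 N (contact force between loaded_stand and anything else above 10 N).
It also fails if it takes over 35 s, if anything falls off the work surface, if the arm or the gripper's body presses on something with over 40 N, if the wrist force passes 120 N, or if a joint passes its speed limit or range.

## Working session

There is one attempt and no reset: what is moved stays moved. The work goes in short steps, Python scripts to look and compute and a tool call to move; the robot and the scene stay as the last step left them, time stands still between calls to the robot, and variables do not carry over. Pictures are saved under pics/ and viewed, about 8 in all and at most 12, crops included, and the job is handed in when it is done.

Besides the shell and the picture viewer there is one more tool, called after "Call:" as name([rows], argument=value, ...), one row to a line, values as JSON. move_arm: Moves the arm, as the interface text tells. Its arguments: {"type":"object","properties":{"deltas":{"type":"array"}},"required":["deltas"]}

```bash
mkdir -p pics; python3 - <<'E'
from plant import arm
import cv2,numpy as np
for c in ["scene","top"]:
    r=arm.read_camera(c); cv2.imwrite(f"pics/{c}1.png",r["color"][:,:,::-1])
    for t in ["label_roll","spindle_stand","loaded_stand","empty_core"]:
        for d in arm.spot_point(t,c)[:3]:
            p=np.array(r["view"])@np.append(d["xyz"],1)
            print(c,t,round(d["score"],2),np.round(d["xyz"],3),np.round([r["fx"]*p[0]/p[2]+r["cx"],r["fy"]*p[1]/p[2]+r["cy"]]))
s=arm.get_state();print(s["time"],s["eef_pos"],s["orientation"],s["finger_gap"],s["ft_force"])
E
```

```text
scene label_roll 0.87 [ 0.458  0.121 -0.002] [415. 202.]
scene label_roll 0.54 [ 0.49  -0.143  0.002] [241. 192.]
scene spindle_stand 0.61 [ 0.688 -0.12   0.004] [212. 304.]
scene loaded_stand 0.74 [0.667 0.093 0.001] [380. 318.]
scene empty_core 0.61 [ 0.488 -0.143  0.005] [240. 190.]
top label_roll 0.92 [0.458 0.122 0.001] [231. 308.]
top spindle_stand 0.58 [ 0.687 -0.121 -0.002] [377. 166.]
top loaded_stand 0.7 [ 0.672  0.095 -0.003] [247. 177.]
top empty_core 0.84 [ 0.495 -0.144  0.   ] [395. 281.]
0.5 [0.18695397 0.59634987 0.22577868] [-3.14153678e+00  2.81004735e-05  2.83780340e+00] 0.0855041666921281 [ 1.19421934 -0.47811251  0.02275019]
```

View pics/scene1.png

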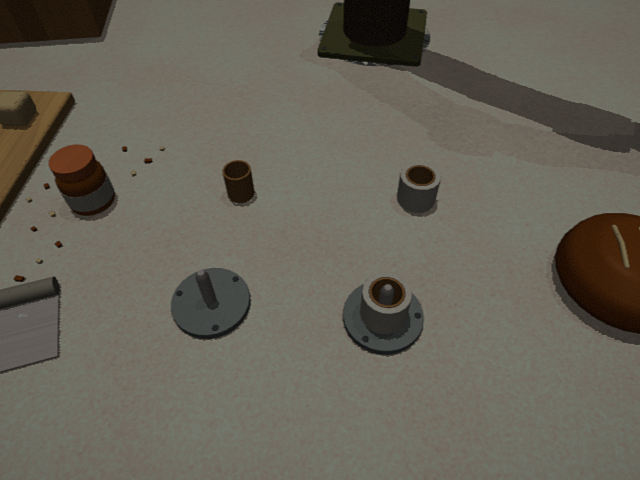

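View pics/top1.png

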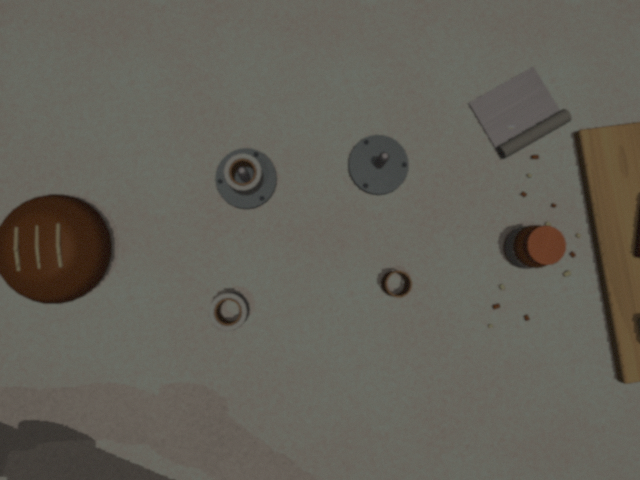

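The pictures agree with the networks: loose roll at scene (418,188) and top (230,310); empty stand at scene (211,302) and top (378,165); loaded stand at scene (383,317); core at scene (239,182). I'm ignoring the second label_roll hit (score 0.54), because it sits on the core. Next I'll go above the roll.

Call:
move_arm([
  [[0.02,-0.035,0,0,0,0,0],[0.02,-0.035,0,0,0,0,0],[0.02,-0.035,0,0,0,0,0],[0.02,-0.035,0,0,0,0,0],[0.02,-0.035,0,0,0,0,0],[0.02,-0.035,0,0,0,0,0],[0.02,-0.035,0,0,0,0,0],[0.02,-0.035,0,0,0,0,0],[0.02,-0.035,0,0,0,0,0],[0.02,-0.035,0,0,0,0,0]],
])

```text
time: 1.5
eef_pos: [0.3878, 0.2451, 0.2261]
orientation: [3.141, 0.001, 2.838]
ft_force: [0.2, -0.1, -0.2]
finger_gap: 0.0854
```

Call:
move_arm([
  [[0.01,-0.018,-0.01,0,0,0,0],[0.01,-0.018,-0.01,0,0,0,0],[0.01,-0.018,-0.01,0,0,0,0],[0.01,-0.018,-0.01,0,0,0,0],[0.01,-0.018,-0.01,0,0,0,0],[0.01,-0.018,-0.01,0,0,0,0],[0.01,-0.016,-0.01,0,0,0,0],[0,0,0,0,0,0,0],[0,0,0,0,0,0,0]],
])

```text
time: 2.4
eef_pos: [0.4569, 0.1227, 0.1559]
orientation: [3.141, -0.0, 2.837]
ft_force: [-0.5, 1.3, 0.4]
finger_gap: 0.0856
```

```bash
python3 - <<'E'
from plant import arm
import cv2,numpy as np
s=arm.get_state();print(s["time"],s["eef_pos"],s["orientation"],s["finger_gap"],s["ft_force"])
for c in ["wrist","top"]:
    r=arm.read_camera(c); cv2.imwrite(f"pics/{c}2.png",r["color"][:,:,::-1])
    for t in ["label_roll"]:
        for d in arm.spot_point(t,c)[:3]:
            p=np.array(r["view"])@np.append(d["xyz"],1)
            print(c,t,round(d["score"],2),np.round(d["xyz"],3),np.round([r["fx"]*p[0]/p[2]+r["cx"],r["fy"]*p[1]/p[2]+r["cy"]]))
E
```

```text
2.4 [0.45694302 0.12270967 0.15589806] [ 3.14107566e+00 -2.42172647e-04  2.83717559e+00] 0.08563161911693432 [-0.52203291  1.27465295  0.38426132]
wrist label_roll 0.74 [0.457 0.122 0.003] [318. 224.]
top label_roll 0.7 [0.457 0.121 0.002] [232. 308.]
```

View pics/wrist2.png

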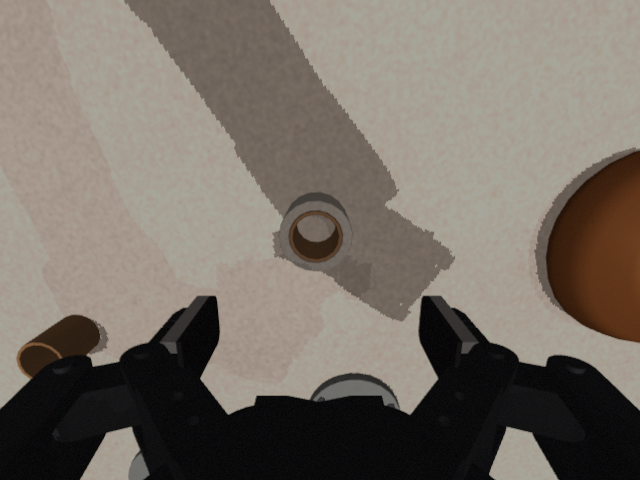

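In the wrist picture the roll is at (316,236), centred between the jaws, and all the estimates agree within 2 mm. I'll descend 122 mm and close.

Call:
move_arm([
  [[0,0,-0.02,0,0,0,0],[0,0,-0.02,0,0,0,0],[0,0,-0.02,0,0,0,0],[0,0,-0.02,0,0,0,0],[0,0,-0.015,0,0,0,0],[0,0,-0.015,0,0,0,0],[0,0,-0.012,0,0,0,0],[0,0,0,0,0,0,0],[0,0,0,0,0,0,0]],
])

```text
time: 3.5
eef_pos: [0.4569, 0.123, 0.0341]
orientation: [3.141, 0.0, 2.839]
ft_force: [-0.1, 0.0, 0.1]
finger_gap: 0.0857
```

Call:
move_arm([
  [[0,0,0,0,0,0,0.2],[0,0,0,0,0,0,0.3],[0,0,0,0,0,0,0.4],[0,0,0,0,0,0,0.5],[0,0,0,0,0,0,0.6],[0,0,0,0,0,0,0.8],[0,0,0,0,0,0,1],[0,0,0,0,0,0,1],[0,0,0,0,0,0,1],[0,0,0,0,0,0,1]],
])

```text
time: 4.5
eef_pos: [0.4573, 0.1224, 0.0354]
orientation: [3.141, 0.002, 2.837]
ft_force: [-1.7, 0.5, 14.1]
finger_gap: 0.0544
```

Call:
move_arm([
  [[0,0,0.002,0,0,0,1],[0,0,0.004,0,0,0,1],[0,0,0.006,0,0,0,1],[0,0,0.008,0,0,0,1],[0,0,0,0,0,0,1]],
])

```text
time: 5.0
eef_pos: [0.4575, 0.1225, 0.0548]
orientation: [3.14, 0.001, 2.838]
ft_force: [-0.1, 0.1, -0.3]
finger_gap: 0.0541
```

```bash
cat > look.py <<'E'
import sys
from plant import arm
import cv2,numpy as np
def look(n,c,ts,save=True):
    r=arm.read_camera(c)
    if save: cv2.imwrite(f"pics/{c}{n}.png",r["color"][:,:,::-1])
    for t in ts:
        for d in arm.spot_point(t,c)[:2]:
            p=np.array(r["view"])@np.append(d["xyz"],1)
            print(c,t,round(d["score"],2),np.round(d["xyz"],3),np.round([r["fx"]*p[0]/p[2]+r["cx"],r["fy"]*p[1]/p[2]+r["cy"]]))
    return r
E
python3 - <<'E'
from look import *
look(3,"wrist",["label_roll"]); r=look(3,"scene",["label_roll"])
cv2.imwrite("pics/scene3c.png",cv2.resize(r["color"][100:260,320:520,::-1],None,fx=4,fy=4))
E
```

```text
wrist label_roll 0.7 [0.46  0.124 0.024] [323. 274.]
scene label_roll 0.7 [0.46  0.123 0.016] [418. 194.]
```

View pics/wrist3.png

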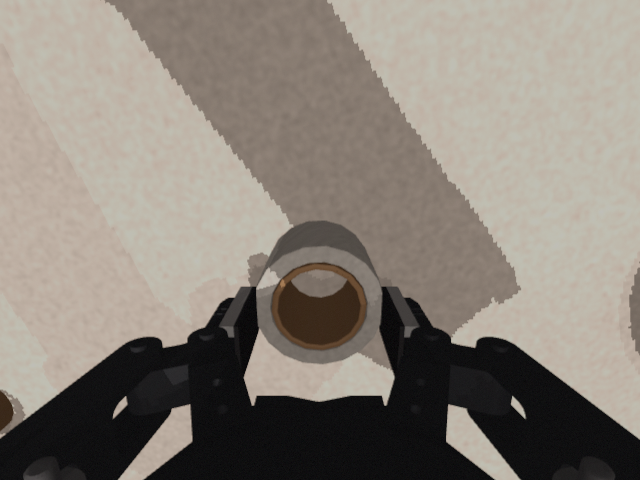

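View pics/scene3c.png

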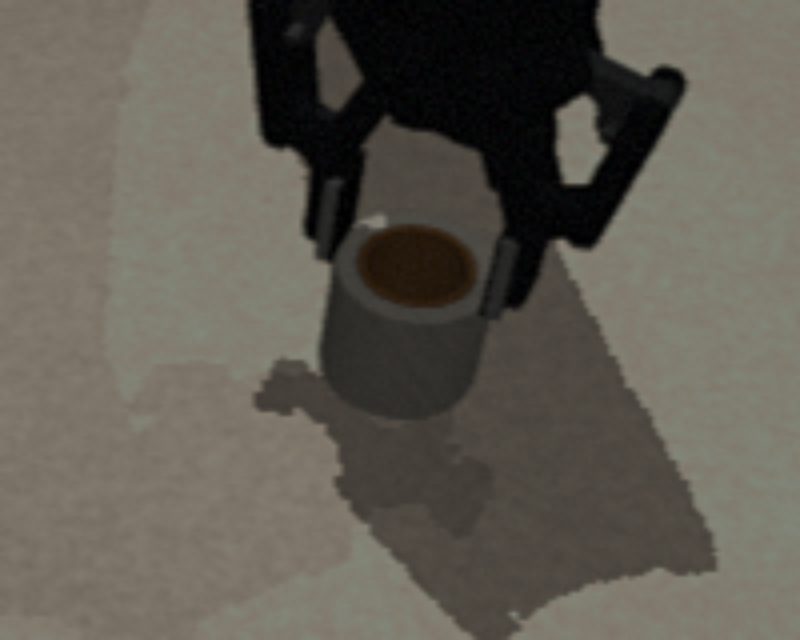

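The roll is held level and centred, at wrist (319,308) between the pads. In the scene crop it is upright and clear of the bench. Next I'll lift it and carry it above the empty stand.

Call:
move_arm([
  [[0,0,0.008,0,0,0,1],[0,0,0.012,0,0,0,1],[0,0,0.015,0,0,0,1],[0,0,0.015,0,0,0,1],[0,0,0.015,0,0,0,1],[0,0,0.012,0,0,0,1],[0,0,0.008,0,0,0,1],[0.004,-0.004,0,0,0,0,1],[0.008,-0.008,0,0,0,0,1],[0.012,-0.013,0,0,0,0,1]],
])

```text
time: 6.2
eef_pos: [0.481, 0.0971, 0.1383]
orientation: [-3.141, -0.001, 2.839]
ft_force: [0.2, -0.1, -1.9]
finger_gap: 0.054
```

Call:
move_arm([
  [[0.02,-0.022,0,0,0,0,1],[0.02,-0.022,0,0,0,0,1],[0.02,-0.022,0,0,0,0,1],[0.02,-0.022,0,0,0,0,1],[0.02,-0.022,0,0,0,0,1],[0.02,-0.022,0,0,0,0,1],[0.02,-0.022,0,0,0,0,1],[0.02,-0.022,0,0,0,0,1],[0.015,-0.016,0,0,0,0,1],[0.012,-0.013,0,0,0,0,1]],
])

```text
time: 7.2
eef_pos: [0.6681, -0.111, 0.1373]
orientation: [-3.14, -0.001, 2.835]
ft_force: [0.2, 0.5, -2.5]
finger_gap: 0.0544
```

Call:
move_arm([
  [[0.01,-0.01,0,0,0,0,1],[0.006,-0.004,0,0,0,0,1],[0,0,0,0,0,0,1],[0,0,0,0,0,0,1],[0,0,0,0,0,0,1]],
])

```text
time: 7.7
eef_pos: [0.6833, -0.1206, 0.1386]
orientation: [3.141, -0.001, 2.839]
ft_force: [0.3, -0.9, -1.2]
finger_gap: 0.0543
```

```bash
python3 - <<'E'
from look import *
T=["label_roll","spindle_stand","empty_core"]
look(4,"wrist",T); look(4,"top",T); r=look(4,"scene",T)
cv2.imwrite("pics/scene4c.png",cv2.resize(r["color"][190:350,130:330,::-1],None,fx=4,fy=4))
s=arm.get_state();print(s["time"],s["eef_pos"],s["ft_force"],s["finger_gap"])
E
```

```text
wrist label_roll 0.68 [ 0.682 -0.118  0.108] [323. 269.]
top label_roll 0.58 [ 0.686 -0.116  0.105] [385. 152.]
top spindle_stand 0.98 [ 0.684 -0.125  0.   ] [380. 168.]
top empty_core 0.62 [ 0.497 -0.146 -0.002] [395. 280.]
top empty_core 0.35 [ 0.672  0.096 -0.003] [247. 177.]
scene label_roll 0.81 [ 0.686 -0.119  0.103] [198. 256.]
scene spindle_stand 0.71 [ 0.692 -0.121 -0.001] [212. 308.]
8.3 [ 0.68392635 -0.12157983  0.13880339] [ 0.76488678 -0.15603474 -1.8117279 ] 0.054492313281858704
```

View pics/wrist4.png

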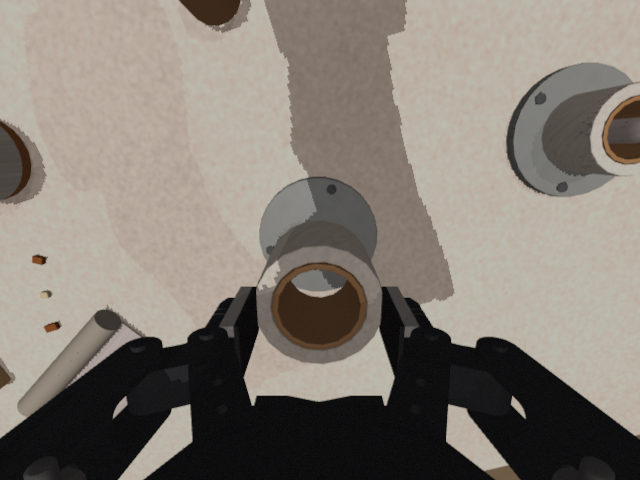

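View pics/scene4c.png

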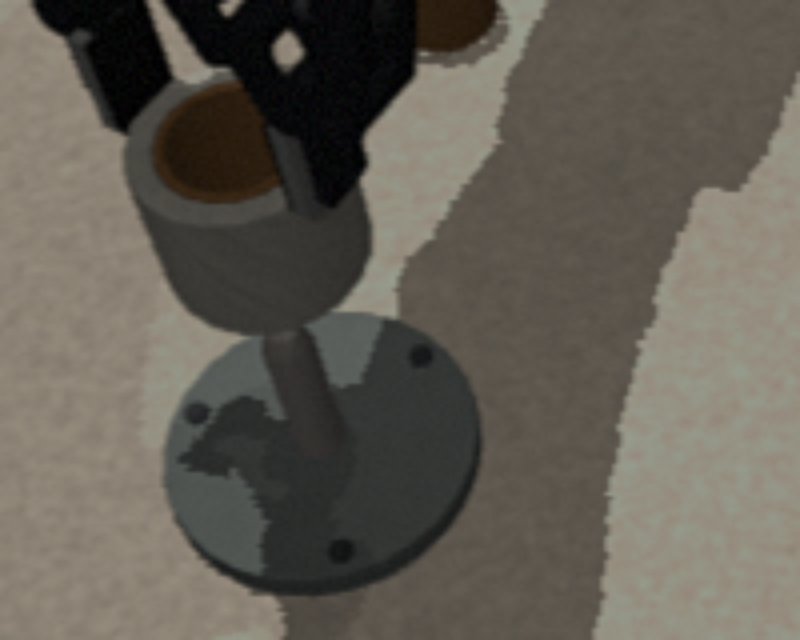

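The roll hangs above the stand, its rim centre at wrist (319,308) and the disc centre near (318,235). I'll check the two centres by unprojecting pixels.

```bash
python3 - <<'E'
from look import *
def un(r,u,v,z):
    V=np.array(r["view"]);R=V[:3,:3];o=-R.T@V[:3,3]
    d=R.T@[(u-r["cx"])/r["fx"],(v-r["cy"])/r["fy"],1]
    return np.round(o+d*(z-o[2])/d[2],4)
w=arm.read_camera("wrist");t=arm.read_camera("top");s=arm.read_camera("scene")
print("disc wrist L/R/top edges",un(w,260,235,.012),un(w,377,235,.012),un(w,318.5,177,.012))
print("roll rim wrist L,R,top,bottom of bore",[un(w,*p,.154) for p in [(272,306),(366,306),(319,263),(319,349)]])
print("disc top cam",[un(t,*p,.012) for p in [(348,165),(408,165),(378,135),(378,195)]])
c=lambda u,v:(130+u/4,190+v/4)
print("disc scene",[un(s,*c(*p),.012) for p in [(165,450),(481,450),(322,312),(322,580)]],"holes",[un(s,*c(*p),.012) for p in [(196,413),(420,356),(341,550)]])
E
```

```text
disc wrist L/R/top edges [ 0.6728 -0.1697  0.012 ] [ 0.7022 -0.0759  0.012 ] [ 0.6416 -0.1085  0.012 ]
roll rim wrist L,R,top,bottom of bore [array([ 0.676, -0.14 ,  0.154]), array([ 0.6881, -0.1013,  0.154 ]), array([ 0.6633, -0.1148,  0.154 ]), array([ 0.7023, -0.127 ,  0.154 ])]
disc top cam [array([ 0.687 , -0.0711,  0.012 ]), array([ 0.6858, -0.1702,  0.012 ]), array([ 0.7365, -0.122 ,  0.012 ]), array([ 0.6367, -0.1191,  0.012 ])]
disc scene [array([ 0.7008, -0.1688,  0.012 ]), array([ 0.6822, -0.0706,  0.012 ]), array([ 0.6407, -0.1374,  0.012 ]), array([ 0.7349, -0.1051,  0.012 ])] holes [array([ 0.6859, -0.1642,  0.012 ]), array([ 0.6516, -0.1001,  0.012 ]), array([ 0.7242, -0.1028,  0.012 ])]
```

The disc centre is at (0.687, -0.121) and the roll axis at (0.683, -0.121), so I'll shift 4 mm in x and lower to about 5 mm above the disc.

Call:
move_arm([
  [[0.004,0,0,0,0,0,1],[0,0,-0.006,0,0,0,1],[0,0,-0.01,0,0,0,1],[0,0,-0.01,0,0,0,1],[0,0,-0.01,0,0,0,1],[0,0,-0.01,0,0,0,1]],
])

```text
time: 9.05
eef_pos: [0.6875, -0.1216, 0.0914]
orientation: [-3.141, -0.001, 2.838]
ft_force: [-0.2, -0.8, -1.4]
finger_gap: 0.0544
```

Call:
move_arm([
  [[0,0,-0.01,0,0,0,1],[0,0,-0.01,0,0,0,1],[0,0,-0.01,0,0,0,1],[0,0,-0.006,0,0,0,1],[0,0,-0.004,0,0,0,1],[0,0,0,0,0,0,1]],
])

```text
time: 9.65
eef_pos: [0.6876, -0.1216, 0.0522]
orientation: [-3.141, -0.001, 2.838]
ft_force: [-0.0, 0.7, -0.5]
finger_gap: 0.0547
```

Call:
move_arm([
  [[0,0,-0.002,0,0,0,1],[0,0,-0.001,0,0,0,1],[0,0,0,0,0,0,1]],
])

```text
time: 9.95
eef_pos: [0.688, -0.1216, 0.05]
orientation: [3.141, 0.0, 2.838]
ft_force: [-0.0, 0.8, -1.5]
finger_gap: 0.0545
```

Call:
move_arm([
  [[0,0,-0.001,0,0,0,1],[0,0,0,0,0,0,1]],
])

```text
time: 10.15
eef_pos: [0.6879, -0.1216, 0.0489]
orientation: [3.142, 0.0, 2.838]
ft_force: [-0.0, 0.2, -0.4]
finger_gap: 0.0545
```

Call:
move_arm([
  [[0,0,-0.001,0,0,0,1],[0,0,0,0,0,0,1]],
])

```text
time: 10.35
eef_pos: [0.688, -0.1216, 0.0478]
orientation: [3.141, 0.0, 2.838]
ft_force: [-0.2, 0.1, -1.0]
finger_gap: 0.0541
```

Call:
move_arm([
  [[0,0,-0.001,0,0,0,1],[0,0,0,0,0,0,1]],
])

```text
time: 10.55
eef_pos: [0.688, -0.1216, 0.0477]
orientation: [-3.142, 0.0, 2.838]
ft_force: [-2.1, -0.5, 4.8]
finger_gap: 0.0542
```

Call:
move_arm([
  [[0,0,-0.001,0,0,0,1],[0,0,0,0,0,0,1]],
])

```text
time: 10.75
eef_pos: [0.688, -0.1216, 0.0476]
orientation: [-3.141, 0.0, 2.838]
ft_force: [-4.9, 0.6, 9.8]
finger_gap: 0.0544
```

Contact came at z = 0.0477 against a predicted 0.0474, so the roll is on the disc. I'll let go, then rise.

Call:
move_arm([
  [[0,0,0,0,0,0,0.3],[0,0,0,0,0,0,0.2],[0,0,0,0,0,0,0.1],[0,0,0,0,0,0,0],[0,0,0,0,0,0,0],[0,0,0,0,0,0,0],[0,0,0,0,0,0,0]],
])

```text
time: 11.45
eef_pos: [0.688, -0.1216, 0.0458]
orientation: [3.142, -0.0, 2.838]
ft_force: [-0.2, 0.7, 0.2]
finger_gap: 0.085
```

```bash
python3 - <<'E'
from look import *
look(5,"wrist",["label_roll"])
E
```

```text
wrist label_roll 0.82 [ 0.686 -0.119  0.017] [322. 268.]
wrist label_roll 0.37 [ 0.688 -0.123 -0.002] [317. 263.]
```

View pics/wrist5.png

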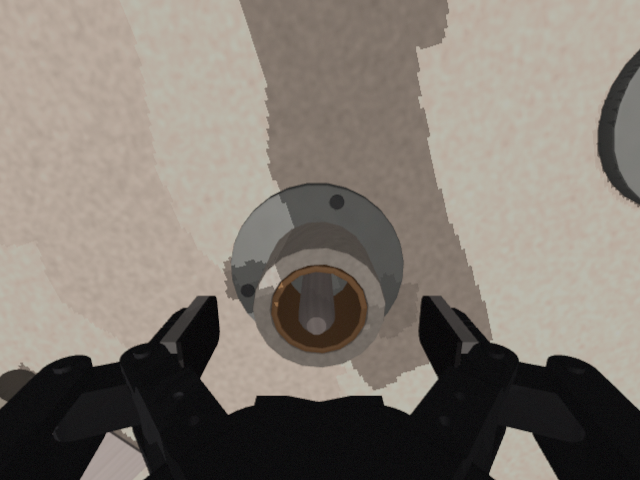

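The roll is around the spindle (tip at (317,325) in the bore centred at (319,308)), and the jaws are clear on both sides. I'll rise straight up.

Call:
move_arm([
  [[0,0,0.005,0,0,0,0],[0,0,0.01,0,0,0,0],[0,0,0.015,0,0,0,0],[0,0,0.02,0,0,0,0],[0,0,0.02,0,0,0,0],[0,0,0.02,0,0,0,0],[0,0,0.02,0,0,0,0],[0,0,0.02,0,0,0,0],[0,0,0.01,0,0,0,0],[0,0,0,0,0,0,0]],
])

```text
time: 12.55
eef_pos: [0.6893, -0.1216, 0.1886]
orientation: [3.141, 0.004, 2.838]
ft_force: [0.5, -0.8, -0.2]
finger_gap: 0.0853
```

```bash
python3 - <<'E'
from look import *
T=["label_roll","empty_core"]
look(6,"top",T); r=look(6,"scene",T)
cv2.imwrite("pics/scene6c.png",cv2.resize(r["color"][140:360,130:430,::-1],None,fx=2.6,fy=2.6))
s=arm.get_state();print(s["time"],s["eef_pos"],s["ft_force"],s["finger_gap"])
E
```

```text
top label_roll 0.73 [ 0.688 -0.121  0.012] [378. 164.]
top empty_core 0.89 [ 0.494 -0.143 -0.001] [394. 282.]
scene label_roll 0.85 [ 0.692 -0.121  0.009] [210. 304.]
scene empty_core 0.62 [ 0.491 -0.14   0.003] [242. 192.]
12.85 [ 0.68723592 -0.12157911  0.18461079] [-0.10920945 -0.00805014 -0.38399558] 0.08509668026638968
```

View pics/scene6c.png

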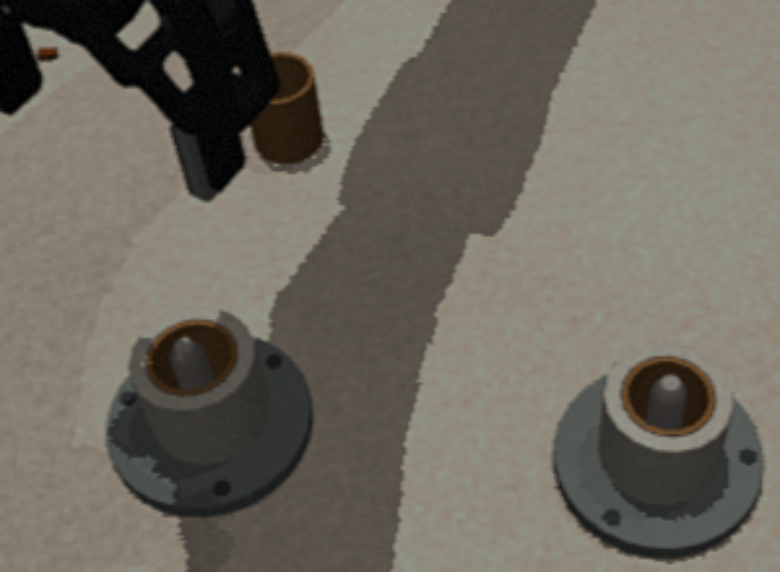

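The roll sits flat on the empty stand's disc with the spindle inside its bore (crop (195,365)). The core and the loaded stand are undisturbed, and the gripper is clear.

```bash
python3 -c "
from plant import arm
print(arm.job_done())"
```

```text
the job is handed in; nothing more can be done
None
```

The full roll is on the empty stand's spindle, resting flat on the base disc, and the job was handed in at about 13 s. I gripped it upright, lifted its underside to about 103 mm, and lowered it until the disc took its weight. Contact came at tool height 47.7 mm, against 47.4 mm predicted. Then I opened the jaws and rose straight up.

- **Roll position:** the last pictures put it at about (0.688 to 0.692, -0.121), underside 9 to 12 mm above the bench. The spindle axis is at about (0.687, -0.121).
- **Bystanders:** the core is within a few mm of where it started, which is within measuring error. The loaded stand was not touched.
- **Gripper:** it is open about 185 mm above the bench, touching nothing, with the force reading near zero.

Two readings disagreed:
- **Finger opening:** it showed 54 mm on the 58 mm roll, but the pictures showed a sound, level grip.
- **Closing force:** it read 14 N upward while the roll was still on the bench, probably because the pads swing forward as they close. It vanished once the roll was lifted.

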